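# Hinge check on the shop's label printer

### The job

The friction hinge of the label printer's lid has just been serviced: lift the lid by its blue fin to about half open (45 degrees), let go completely and see that it stays there. Then, with the lid still free, rest the fingertips on the orange rubber bumper and push down lightly, a steady 5 N or so for a second, never as hard as 10 N; the lid should not give. Leave the lid standing about half open, untouched, and do not disturb the other things on the counter.

Things in the scene. Friction and masses are not known exactly. Their poses are not given: they have to be found in the camera images.
- printer: label printer, a grey case 200 (x) by 180 (y) by 100 mm high, fixed to the counter; origin at the centre of its underside, x to the rear (hinge side), y to the left as seen from the front, z up. The front, with the paper slot, faces roughly towards the robot
- lid (a joint): angle of the white lid (rad): 0 closed, grows as its front edge rises, stop at 1.5. The lid is 190 mm long (hinge to front edge), 178 mm wide, 12 mm thick, 0.3 to 0.65 kg. Stiff friction hinge (about 2.2 N m): the lid stays at any angle it is left at; about 14 to 18 N at the fin lift it, and over 10 N square on the bumper can push it down again. It may start slightly ajar
- hinge (a point): point on the hinge line, at the middle of the lid's width, at the level of the lid's underside, 90 mm behind the printer's origin and 101 mm up. Its axes are the lid's: x from front edge to hinge, y along the hinge line, z out of the lid's upper face; it turns with the lid, whose upper face then tips to the printer's rear
- fin (a point): grip point in the blue fin on the lid's upper face near the front edge; the fin is 36 mm long (lid x), 14 mm thick (lid y) and 36 mm high (lid z). The point is in the middle of length and thickness, 165 mm in front of the hinge, 26 mm above the lid's upper face and 10 mm below the fin's top. Pinched across its thickness it can pivot between the pads. Axes as the lid's
- bumper: rubber bumper on the lid beside the fin: orange ball of 12 mm radius on a screw stem. Origin on the lid's upper face under the ball, 160 mm in front of the hinge, 72 mm to lid +y (left); axes as the lid's. The ball's centre is on lid z, 10 to 26 mm from the origin: how far it is screwed out differs each time and is not measured. Pushed along lid z it gives about 1 mm per 12 N, 2 mm at most
- roll: spare paper roll standing on end, 72 mm diameter, 80 mm high, origin at the centre of its underside; bystander beside the printer
- stapler: red and black stapler, 130 by 34 by 45 mm, origin under its middle; bystander beside the printer
- mug: white mug, 80 mm diameter, 90 mm high, origin under its middle; bystander
- scanner: black and grey hand scanner lying down, 200 by 65 by 36 mm; bystander
- calculator: white desk calculator, 160 by 100 by 20 mm; bystander
- cardreader: black card reader, 160 by 75 by 32 mm; bystander

How it is judged:
On the way, in this order (a step that is already met when the one before it is completed fails the run):
1. the lid stands about half open (0.6 to 0.97 rad), still, with nothing touching it, for half a second (value of joint lid between 0.6 and 0.97 rad and velocity of joint lid between -0.03 and 0.03 rad/s and contact force between anything else and lid below 0.1 N), for 0.5 s.
2. the fingers press on the bumper with a steady 3 to 8 N for 0.6 s, while the lid stays about half open and does not give (contact force between the fingers and bumper between 3 and 8 N and value of joint lid between 0.6 and 0.97 rad and velocity of joint lid above -0.05 rad/s), for 0.6 s.
At the end, for the whole second after the job is handed in: the lid stands still at 0.6 to 0.97 rad (35 to 55 degrees) with nothing touching it, after having held there by itself and under the light push on the bumper (all of step 1).
It fails at once if the bumper is pushed with more than 10 N (contact force between the fingers and bumper above 10 N).
It fails at once if a bystander is shifted by more than 25 mm (distance of any of roll, stapler, mug, scanner, calculator, cardreader from where it was at the start of the episode above 0.025 m).
It also fails if it takes over 54 s, if anything falls off the work surface, if the arm or the gripper's body presses on something with over 40 N, if the wrist force passes 120 N, or if a joint passes its speed limit or range.

### The arm

A 7-joint arm with a two-finger parallel gripper is mounted at the origin on the work surface. World frame = base frame: x ahead of the robot, y to its left, z up, the work surface at z = 0. Lengths are in m, angles in rad, forces in N, time in s.
With the tool pointing down it reaches from about 0.425 to 0.875 m from the base axis. Payload 8.4 kg.
Tool frame: the origin (TCP) lies at the very end of the fingers, on their centre line; the grasp point (between the pads) lies 19 mm behind it (r.grasp_offset is the distance from the TCP to the grasp point, in m); z points along the fingers, y is the line along which they close (so a half turn about z gives the same grasp; the last joint's range is limited). The gripper opens to 85 mm and grips with 20 to 120 N. Pads are 22 mm wide; open, the fingers measure 114 mm over their backs; the gripper's body (76 mm by 85 mm) begins 54 mm behind the grasp point. The pads swing forward as they close: fully open they stand 13 mm farther back than shut.
Start: joints at [1.158, 0.333, 0.04, 1.465, -0.013, 1.343, -0.059], TCP at [0.201, -0.618, 0.231] pointing down, gripper open.
Joint ranges: [-2.58, 2.58], [-0.38, 2.09], [-1.3, 1.39], [0.25, 2.4], [-1.5, 4.64], [0.08, 2.09], [-2.65, 2.65]. Speed limits (rad/s): [2.22, 2.22, 2.79, 2.79, 3.14, 3.14, 3.14].

### API

Orientations are given as a rotation vector (axis times angle).
In Python, from bench import r, viewer gives the robot as it stands. The module is installed in compiled form; this text tells all that it offers.
- The arm moves only by the tool jog_arm, never from a script. Its argument "commands" is a list that holds one entry, the list of rows, each a list of 4 numbers: the shift along the tool's x, y, z in normalised numbers (1 is 100 cm), then the turn about the tool's z in shares of pi rad (1.0 is pi rad). A call has 1 to 20 rows; each row is the pose to reach, as a shift and turn from the pose commanded when the call began, along the tool's axes at that moment; what a row does not reach only later rows make up. A row lasts 1/10 s, in which the tool goes at most 50 mm and 8.59 degrees, less where a joint would pass 70% of its speed; a pose out of reach is approached as far as the arm can. Shift and turn numbers lie between -1 and 1, and a call with a number outside is refused. A call with a gripper value outside its range is refused whole. "grip" is the finger opening in cm, from 0 to 8.54, set as the call begins (left out, the last holds). The fingers move at their own pace and stop on an object; "grip_force" is the grip in N (left out, the last holds). Time passes only in rows, so rows that repeat a pose let the fingers close. It gives the time, the measured TCP pose, the force, the opening and the grip force at its end, in the units of the state.
- r.read_state(): the state, without advancing time (a new reading comes with each control period).
- viewer.grab_frame(name): name is "scene" or "top" or "wrist"; returns a dict with "color" (420x560x3 uint8, blue, green, red), "K" (3x3 intrinsics, pixels), "k1" (the pictures are not rectified: a ray, as slopes to the right and down, at radius r is drawn at 1 + k1 r^2 times it, then the intrinsics apply), "origin" and "orientation" of the camera in the world; the wrist camera has in their place "mount" (4x4, takes a point from camera to tool coordinates, whose origin is the TCP and whose axes are the flange's). Camera axes: x right, y up, looking along -z (the intrinsics and any distortion apply to the point x, -y, -z); pixel columns grow to the right and rows downward; lengths in m; the calibration is good to about 2 mm. A picture is of the moment at which its call begins: read the wrist's pose just before it. There is no depth.
- r.hand_in(): hands the job in; it is judged then, once.
Trained networks look in a picture, given as the dict that the camera call returned (one of the last four; its "shot" number tells which), for a name from the list of things; names that differ only in an ending like _2 or _b are one class to them, and where a whole thing is asked for, a point or a joint stands for the part that bears it (a point fixed in the world has none). Each returns a list of dicts, best first, with "conf" (0 to 1); they miss things now and then, are a little off and sometimes report something else, mostly with a low value. They report only what shows in the picture. A call takes as long as a camera call.
- viewer.look_for(thing, picture): "position" ([x, y, z] in m, in world coordinates, good to about 4 mm: the middle of the surface that is visible of it).
The state is a dict: "clock": time; "q": joint angles; "dq": joint speeds; "tau": joint torques, N m; "tool_pos": TCP position; "tcp_rot": TCP orientation; "ft_force": force on the tool from outside, world axes, zero at the start; "ft_torque": the same for the moment, N m; "grip_width": finger opening in m; "grip_force": force on a finger pad.
Only numpy, scipy, OpenCV 4.12 (cv2) and the standard library are available. Lean on these libraries where they do the work, as an engineer would, in place of code of your own. Each camera call takes 0.05 s, during which the arm holds its last target. There are 200 camera calls.

## Working session

There is one attempt and no reset: what is moved stays moved. The work goes in short steps, Python scripts to look and compute and a tool call to move; the robot and the scene stay as the last step left them, time stands still between calls to the robot, and variables do not carry over. Pictures are saved under pics/ and viewed, at most 10 in all, crops included, and the job is handed in when it is done.

Besides the shell and the picture viewer there is one more tool, called after "Emit:" as name(argument=value, ...) on one line, values as JSON. jog_arm: Moves the arm, as the interface text tells. Its arguments: {"type":"object","properties":{"commands":{"type":"array","items":{"type":"array","items":{"type":"array","items":{"type":"number"}}}},"grip":{"type":"number"},"grip_force":{"type":"number"}},"required":["commands"]}

```bash
mkdir -p pics
python3 - <<'E'
from bench import r, viewer
import cv2,numpy as np
s=r.read_state(); print({k:np.round(v,4) for k,v in s.items()}, r.grasp_offset)
a=viewer.grab_frame("scene"); 
for n in ["printer","lid","fin","bumper","roll","stapler","mug"]:
  print(n,[(np.round(d["position"],3),round(d["conf"],2)) for d in viewer.look_for(n,a)[:2]])
b=viewer.grab_frame("top")
for n in ["printer","lid","fin","bumper","roll","stapler","mug","scanner","calculator","cardreader"]:
  print(n,[(np.round(d["position"],3),round(d["conf"],2)) for d in viewer.look_for(n,b)[:2]])
for f in (a,b): print(f["K"],f["k1"],f["origin"],f["orientation"])
cv2.imwrite("pics/scene.png",a["color"]);cv2.imwrite("pics/top.png",b["color"])
print(r.read_state()["clock"])
E
```

```text
{'clock': np.float64(0.0), 'q': array([ 1.1578,  0.3339,  0.0399,  1.4663, -0.0134,  1.3433, -0.0585]), 'dq': array([-0.0003,  0.0005, -0.001 , -0.0017, -0.0014,  0.0015,  0.0002]), 'tau': array([-2.00000e-04, -6.58555e+01,  1.36520e+00, -4.05568e+01,
        1.67000e-02,  1.25000e-02,  0.00000e+00]), 'tool_pos': array([ 0.2004, -0.6178,  0.2304]), 'tcp_rot': array([-3.1014e+00, -4.9060e-01,  6.0000e-04]), 'ft_force': array([-0.5527,  0.2419,  0.2623]), 'ft_torque': array([ 0.0018, -0.0362,  0.0426]), 'grip_force': np.float64(0.0), 'grip_width': np.float64(0.0851)} 0.0187
printer [(array([ 0.621, -0.046,  0.119]), 0.96)]
lid [(array([ 0.597, -0.04 ,  0.119]), 0.79)]
fin []
bumper []
roll [(array([0.62 , 0.112, 0.078]), 0.79)]
stapler [(array([ 0.595, -0.195,  0.044]), 0.69), (array([0.687, 0.372, 0.056]), 0.46)]
mug [(array([0.688, 0.373, 0.055]), 0.87)]
printer [(array([ 0.582, -0.042,  0.123]), 0.57)]
lid [(array([ 0.583, -0.033,  0.123]), 0.95)]
fin [(array([ 0.585, -0.033,  0.124]), 0.8), (array([ 0.582, -0.044,  0.122]), 0.28)]
bumper [(array([0.519, 0.038, 0.157]), 0.46)]
roll [(array([0.598, 0.119, 0.081]), 0.77)]
stapler [(array([ 0.571, -0.187,  0.043]), 0.73)]
mug [(array([0.695, 0.391, 0.048]), 0.88)]
scanner [(array([0.358, 0.394, 0.032]), 0.76), (array([0.602, 0.112, 0.078]), 0.56)]
calculator [(array([ 0.343, -0.392,  0.021]), 0.97)]
cardreader [(array([ 0.691, -0.356,  0.034]), 0.95), (array([ 0.583, -0.042,  0.121]), 0.41)]
[[497.7743469    0.         267.6040705 ]
 [  0.         497.7743469  206.20205453]
 [  0.           0.           1.        ]] -0.09877482445447118 [ 1.22808677 -0.35382835  1.26000175] [0.53919281 0.34592836 1.06417713]
[[425.60269666   0.         281.68558438]
 [  0.         425.60269666 204.70984376]
 [  0.           0.           1.        ]] -0.035608936051957085 [ 0.32193283 -0.01853118  1.24324554] [ 0.16426972 -0.11856903 -1.57059519]
0.95
```

View images.

View pics/scene.png

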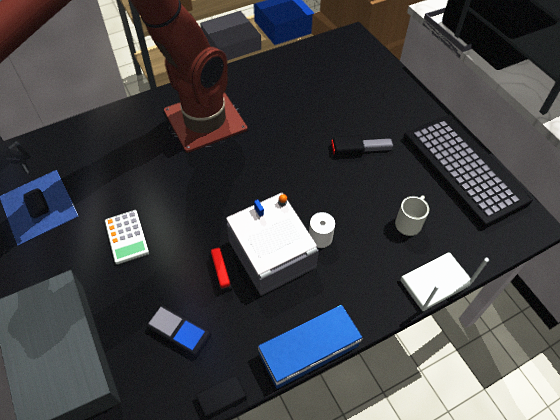

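View pics/top.png

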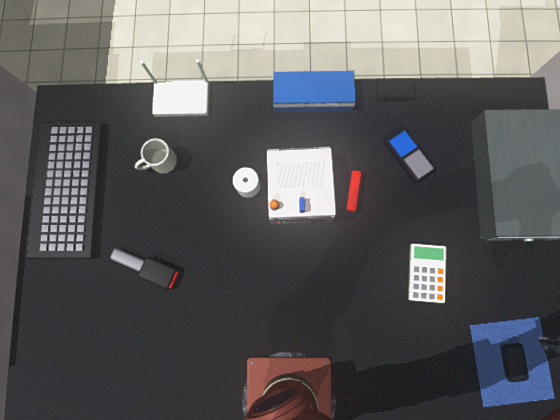

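Run:
```python
import cv2,numpy as np
a=cv2.imread("pics/scene.png");b=cv2.imread("pics/top.png")
A=a[180:300,205:345];B=b[130:240,225:365]
A=cv2.resize(A,(784,672)[:2] and (700,600),interpolation=cv2.INTER_CUBIC)
B=cv2.resize(B,(700,550),interpolation=cv2.INTER_CUBIC)
cv2.imwrite("pics/ca.png",A);cv2.imwrite("pics/cb.png",B)
for n,im,(r0,r1,c0,c1) in (("scene",a,(180,230,240,300)),("top",b,(180,225,255,330))):
  h=cv2.cvtColor(im,cv2.COLOR_BGR2HSV)
  for c,lo,hi in (("blue",(105,130,40),(130,255,255)),("orange",(3,150,80),(20,255,255))):
    m=np.zeros(h.shape[:2],np.uint8); m[r0:r1,c0:c1]=cv2.inRange(h,lo,hi)[r0:r1,c0:c1]
    ys,xs=np.nonzero(m); print(n,c,len(xs),xs.mean(),ys.mean(),xs.min(),xs.max(),ys.min(),ys.max())
```

```text
scene blue 102 258.3627450980392 206.9607843137255 254 263 199 215
scene orange 57 282.6842105263158 198.0701754385965 279 286 194 202
top blue 49 301.53061224489795 203.6326530612245 300 303 198 210
top orange 46 274.0869565217391 204.58695652173913 271 279 200 222
```

View pics/ca.png

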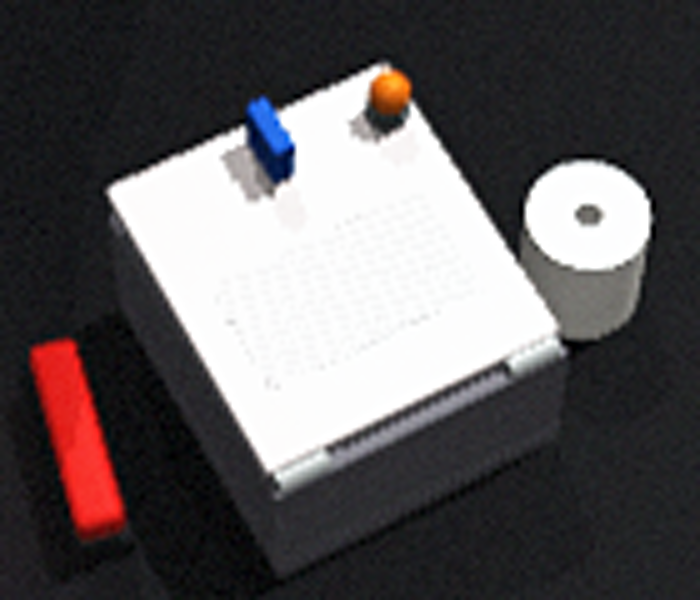

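View pics/cb.png

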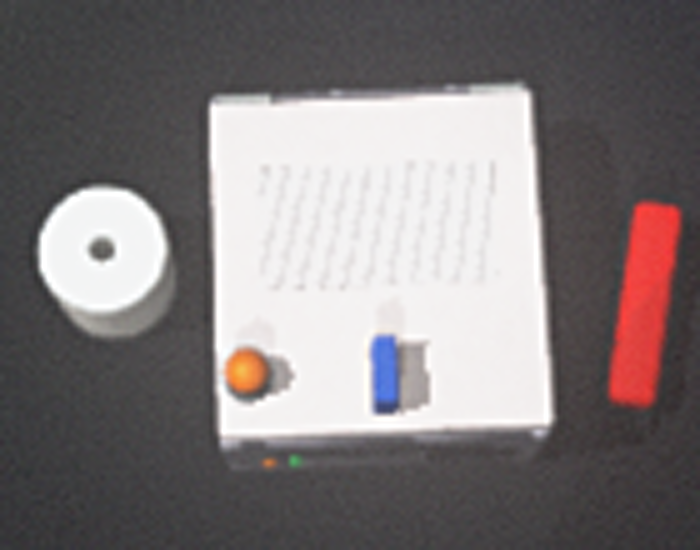

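```bash
cat > h.py <<'E'
import numpy as np
from scipy.spatial.transform import Rotation as R
CAM={"s":(497.774,267.604,206.202,-.098775,[1.22808677,-.35382835,1.26000175],[0.53919281,0.34592836,1.06417713]),
"t":(425.603,281.686,204.710,-.035609,[.32193283,-.01853118,1.24324554],[.16426972,-.11856903,-1.57059519])}
def proj(c,P):
    f,cx,cy,k1,o,w=CAM[c]; p=(np.atleast_2d(P)-o)@R.from_rotvec(w).as_matrix()
    u=p[:,:2]*[1,-1]/-p[:,2:]; u=u*(1+k1*(u**2).sum(1,keepdims=True)); return u*f+[cx,cy]
def lid(x,P):  # x=[px,py,yaw,theta]; P in lid frame (hinge)
    Rz=R.from_euler('z',x[2]); return Rz.apply(R.from_euler('y',x[3]).apply(P)+[.09,0,.101])+[x[0],x[1],0]
E
python3 - <<'E'
from h import *
from scipy.optimize import least_squares
P=lambda h:np.array([[-.19,.089,.012],[-.19,-.089,.012],[0,.089,.012],[0,-.089,.012],[-.165,0,.036],[-.16,.072,.012+h]])
S=np.array([[281.2,192.2],[226.6,217.2],[316.6,248.2],[259.6,275.2],[258.4,207],[282.6,198]])
T=np.array([[268.6,216.6],[334.8,215.6],[266.6,149],[330.6,147],[301.5,203.7],[273.8,203.9]])
W=np.array([1,1,.5,.5,.5,1])[:,None]
f=lambda x:np.r_[((proj("s",lid(x,P(x[4])))-S)*W).ravel(),((proj("t",lid(x,P(x[4])))-T)*W).ravel()]
s=least_squares(f,[.61,-.04,0,.02,.018],loss='soft_l1',x_scale=[.1,.1,.1,.1,.01])
J=np.linalg.inv(s.jac.T@s.jac)
print(s.x,np.sqrt(np.diag(J))); print(f(s.x).reshape(12,2).round(1))
np.save("fit.npy",s.x)
print(lid(s.x,[[-.165,0,.038],[-.16,.072,.012+s.x[4]],[0,0,0]]))
E
```

```text
[ 0.59318068 -0.03645851  0.02743883  0.07384102  0.02369408] [0.00125947 0.00141191 0.01285961 0.01891467 0.00548589]
[[ 1.3  0.1]
 [-0.8  0.3]
 [ 0.3 -1.3]
 [-0.7 -0.4]
 [ 0.2  0. ]
 [ 0.3  0.1]
 [-0.4  0.4]
 [ 0.5 -0.8]
 [ 0.1  0.6]
 [ 0.3  0.4]
 [-0.   0.4]
 [ 0.1 -0.3]]
[[ 0.52146072 -0.03842691  0.15106915]
 [ 0.52429982  0.03367812  0.14840064]
 [ 0.6831468  -0.03398932  0.101     ]]
```

```bash
cat >> h.py <<'E'
def shift(s,P):  # world target TCP -> tool cm
    return R.from_rotvec(s["tcp_rot"]).inv().apply(np.array(P)-s["tool_pos"])*100
E
python3 - <<'E'
from h import *
from bench import r
s=r.read_state(); x=np.load("fit.npy"); g=lid(x,[[-.165,0,.038]])[0]
M=R.from_rotvec(s["tcp_rot"]).as_matrix(); print(M.round(3), np.degrees(np.arctan2(M[1,0],M[0,0])-x[2]))
print(shift(s,[g[0],g[1],.225]))
E
```

```text
[[ 0.951  0.309 -0.   ]
 [ 0.309 -0.951  0.   ]
 [-0.    -0.    -1.   ]] 16.402775119600296
[ 48.41488932 -45.25081443   0.6313174 ]
```

The manual's scale: shifts go in shares of 100 cm and turns go in shares of pi rad. Converting my numbers, 48.4 cm / 100 = 0.484, -45.2 cm / 100 = -0.452, 16.4 degrees / 180 = 0.0911.

Emit:
jog_arm(commands=[[[0.024,-0.023,0,0.0056],[0.05,-0.05,0,0.0111],[0.08,-0.075,0,0.0167],[0.11,-0.1,0,0.0222],[0.14,-0.13,0,0.0278],[0.17,-0.16,0,0.0333],[0.2,-0.19,0,0.0389],[0.23,-0.215,0,0.0444],[0.26,-0.245,0,0.05],[0.29,-0.27,0,0.0556],[0.32,-0.3,0,0.0611],[0.35,-0.325,0.002,0.0667],[0.38,-0.355,0.002,0.0722],[0.41,-0.385,0.003,0.0778],[0.44,-0.41,0.004,0.0833],[0.47,-0.44,0.005,0.0889],[0.484,-0.452,0.006,0.0911],[0.484,-0.452,0.006,0.0911]]], grip=4.0)

```text
clock: 2.75
tool_pos: [0.5223, -0.0355, 0.2253]
tcp_rot: [-3.14, -0.051, -0.001]
ft_force: [0.2, 0.8, 0.0]
grip_width: 0.0401
grip_force: 0.0
```

Run:
```python
from h import *
from bench import r,viewer
import cv2
s=r.read_state(); w=viewer.grab_frame("wrist"); cv2.imwrite("pics/w1.png",w["color"])
print(s["tool_pos"],s["tcp_rot"],s["ft_force"],s["clock"],s["q"].round(2),s["grip_width"])
print(w["K"],w["k1"],w["mount"])
for n in("fin","bumper"): print(n,[(d["position"],d["conf"]) for d in viewer.look_for(n,w)])
x=np.load("fit.npy"); M=np.array(w["mount"]); 
P=lid(x,[[-.165,0,.048],[-.147,0,.048],[-.183,0,.048],[-.16,.072,.012+x[4]]])
p=(R.from_rotvec(s["tcp_rot"]).inv().apply(P-s["tool_pos"])-M[:3,3])@M[:3,:3]
u=p[:,:2]*[1,-1]/-p[:,2:];u=u*(1+w["k1"]*(u**2).sum(1,keepdims=True));print(u@np.array(w["K"])[:2,:2]+np.array(w["K"])[:2,2])
```

```text
[ 0.52234683 -0.03551966  0.22526135] [-3.13984396e+00 -5.07796853e-02 -5.20066445e-04] [0.1785382 0.8022609 0.0039393] 2.75 [ 0.46  0.11 -0.51  1.76  0.06  1.29 -1.6 ] 0.04013476005713903
[[358.83000306   0.         277.94652609]
 [  0.         358.83000306 206.7345943 ]
 [  0.           0.           1.        ]] -0.08530265684997317 [[-1.74190848e-04  9.47308611e-01  3.20322284e-01  8.14473663e-02]
 [ 9.99999291e-01  5.42355753e-04 -1.06014339e-03 -1.28469101e-04]
 [-1.17801159e-03  3.20321873e-01 -9.47308033e-01 -1.42002400e-01]
 [ 0.00000000e+00  0.00000000e+00  0.00000000e+00  1.00000000e+00]]
fin [([0.585, -0.034, 0.1251], 0.92)]
bumper [([0.5267, 0.0319, 0.1518], 0.86)]
[[282.58779358 225.11260952]
 [282.82514    196.67830894]
 [282.35548419 252.36377626]
 [171.90935636 211.51143317]]
```

View pics/w1.png

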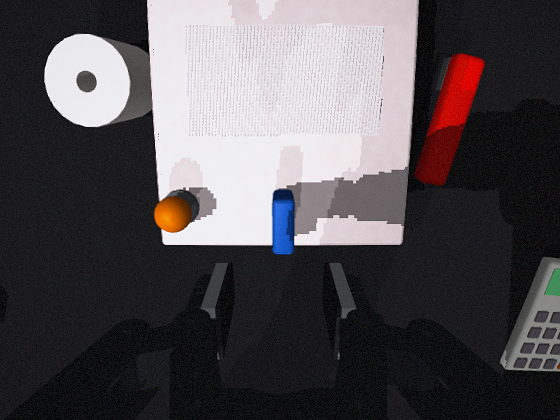

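Scaled: 9.2 cm / 100 = 0.092, 8.5 cm / 100 = 0.085.

Emit:
jog_arm(commands=[[[-0.001,0.003,0.02,0],[-0.001,0.003,0.04,0],[-0.001,0.003,0.06,0],[-0.001,0.003,0.075,0],[-0.001,0.003,0.085,0],[-0.001,0.003,0.092,0],[-0.001,0.003,0.092,0],[-0.001,0.003,0.092,0]]])

```text
clock: 3.7
tool_pos: [0.5209, -0.042, 0.1339]
tcp_rot: [3.141, 0.043, 0.001]
ft_force: [0.5, -0.4, 0.6]
grip_width: 0.04
grip_force: 0.0
```

Emit:
jog_arm(commands=[[[0,0,0,0],[0,0,0,0],[0,0,0,0],[0,0,0,0],[0,0,0,0],[0,0,0,0]]], grip=0.5, grip_force=70)

```text
clock: 4.3
tool_pos: [0.5209, -0.0386, 0.1342]
tcp_rot: [-3.138, -0.048, -0.001]
ft_force: [-1.9, 10.6, 4.6]
grip_width: 0.0131
grip_force: 70.1
```

Run:
```python
from h import *
from bench import r
s=r.read_state(); x=np.load("fit.npy")
print(s["tool_pos"],s["tcp_rot"],s["ft_force"],s["grip_width"])
# angle from which pinch point circle; rows
p0=lid(x,[[-.165,0,.038]])[0]; gp=s["tool_pos"]+[0,0,-.0]+[0,0,.0187]
print(p0,gp)
h=lid(x,[0,0,0]); Rz=R.from_euler('z',x[2])
v=Rz.inv().apply(gp-h); rad=np.hypot(v[0],v[2]); a0=np.arctan2(v[2],-v[0]); print(v,rad,a0-np.arctan2(.038,.165))
for d in np.linspace(0,.76,15):
    q=h+Rz.apply([-rad*np.cos(a0+d),v[1],rad*np.sin(a0+d)])-[0,0,.0187]; print(d.round(2),shift(s,q).round(2))
```

```text
[ 0.52092237 -0.0386336   0.13423604] [-3.13829405e+00 -4.79629915e-02 -1.48576868e-03] [-1.90961652 10.59947843  4.59743305] 0.013131676508399137
[ 0.52146072 -0.03842691  0.15106915] [ 0.52092237 -0.0386336   0.15293604]
[-0.16229078 -0.00019184  0.05193604] 0.17039850453875 0.08336346931610417
0.0 [0. 0. 0.]
0.05 [ 0.31 -0.   -0.87]
0.11 [ 0.66 -0.   -1.73]
0.16 [ 1.06 -0.   -2.56]
0.22 [ 1.5  -0.01 -3.37]
0.27 [ 1.99 -0.01 -4.16]
0.33 [ 2.52 -0.01 -4.92]
0.38 [ 3.09 -0.01 -5.65]
0.43 [ 3.7  -0.01 -6.34]
0.49 [ 4.34 -0.01 -7.01]
0.54 [ 5.02 -0.01 -7.63]
0.6 [ 5.74 -0.01 -8.22]
0.65 [ 6.48 -0.01 -8.77]
0.71 [ 7.25 -0.   -9.28]
0.76 [ 8.05 -0.   -9.74]
```

Emit:
jog_arm(commands=[[[0,-0.003,0,0],[0.003,-0.003,-0.009,0],[0.007,-0.003,-0.017,0],[0.011,-0.003,-0.026,0],[0.015,-0.003,-0.034,0],[0.02,-0.003,-0.042,0],[0.025,-0.003,-0.049,0],[0.031,-0.003,-0.056,0],[0.037,-0.003,-0.063,0],[0.043,-0.003,-0.07,0],[0.05,-0.003,-0.076,0],[0.057,-0.003,-0.082,0],[0.065,-0.003,-0.088,0],[0.072,-0.003,-0.093,0],[0.08,-0.003,-0.097,0],[0.08,-0.003,-0.097,0],[0.08,-0.003,-0.097,0]]])

```text
clock: 6.0
tool_pos: [0.5995, -0.036, 0.2305]
tcp_rot: [-3.14, -0.044, 0.005]
ft_force: [-7.4, 4.0, -15.5]
grip_width: 0.0126
grip_force: 69.5
```

Run:
```python
from h import *
from bench import r
s=r.read_state(); x=np.load("fit.npy")
gp=s["tool_pos"]+[0,0,.0187]; h=lid(x,[0,0,0]); v=R.from_euler('z',x[2]).inv().apply(gp-h)
print(s["tool_pos"],s["ft_force"],s["grip_width"],np.hypot(v[0],v[2]),np.arctan2(v[2],-v[0])-np.arctan2(.038,.165))
```

```text
[ 0.59952881 -0.03598709  0.23053421] [ -7.35608876   3.97589557 -15.45459899] 0.012634136896357543 0.17020356462324415 0.8307214282454374
```

Scaled: -8 cm / 100 = -0.08, -7 cm / 100 = -0.07.

Emit:
jog_arm(commands=[[[0,0,0,0],[0,0,0,0],[0,0,0,0],[0,0,0,0],[0,0,-0.01,0],[0,0,-0.03,0],[0,0,-0.05,0],[0,0,-0.07,0],[-0.01,0,-0.08,0],[-0.03,0,-0.08,0],[-0.03,0,-0.08,0],[-0.03,0,-0.08,0],[-0.03,0,-0.08,0],[-0.03,0,-0.08,0],[-0.03,0,-0.08,0],[-0.03,0,-0.08,0]]], grip=4.0)

```text
clock: 7.6
tool_pos: [0.5706, -0.0376, 0.3101]
tcp_rot: [-3.141, -0.043, 0.001]
ft_force: [-0.7, 0.0, 0.4]
grip_width: 0.0399
grip_force: 0.0
```

Run:
```python
from h import *
from bench import r,viewer
import cv2
s=r.read_state(); w=viewer.grab_frame("wrist"); a=viewer.grab_frame("scene"); b=viewer.grab_frame("top")
for f in (w,a,b): print([(np.round(d["position"],4),d["conf"]) for d in viewer.look_for("bumper",f)])
print(s["tool_pos"],s["tcp_rot"],s["ft_force"],s["q"].round(2))
np.savez("w2.npz",pos=s["tool_pos"],rot=s["tcp_rot"],K=w["K"],k1=w["k1"],M=w["mount"])
out=np.zeros((600,800,3),np.uint8)
out[:420,:560]=w["color"]; out[420:600,:240]=a["color"][140:320,180:420]; out[420:600,250:490]=b["color"][100:280,180:420]
cv2.imwrite("pics/m.png",out)
for n,im in (("w",w["color"]),("s",a["color"]),("t",b["color"])):
  h=cv2.cvtColor(im,cv2.COLOR_BGR2HSV); m=cv2.inRange(h,(5,150,80),(20,255,255))
  k,_,st,c=cv2.connectedComponentsWithStats(m); print(n,[(st[i].tolist(),c[i].round(1)) for i in range(1,k) if st[i][4]>25])
```

```text
[(array([0.5887, 0.0347, 0.2404]), 0.71)]
[(array([0.5901, 0.0279, 0.2398]), 0.58), (array([ 0.6231, -0.0402,  0.1787]), 0.42)]
[(array([0.5854, 0.0381, 0.2448]), 0.58)]
[ 0.57059985 -0.03755921  0.31007157] [-3.14100915e+00 -4.33033202e-02  6.07656739e-04] [-0.67025806  0.02360044  0.44105611] [ 0.43  0.18 -0.51  1.51  0.09  1.47 -1.63]
w [([142, 169, 39, 38, 1062], array([161.7, 186.9])), ([529, 308, 11, 8, 74], array([534.1, 311.5])), ([523, 321, 12, 8, 74], array([528.5, 324.6])), ([518, 334, 11, 8, 69], array([522.9, 337.5])), ([513, 346, 11, 9, 69], array([517.8, 349.6]))]
s [([267, 17, 20, 18, 39], array([276.7,  25.4])), ([264, 20, 17, 16, 37], array([272.1,  26.7])), ([273, 53, 12, 12, 33], array([278.4,  58.1])), ([292, 192, 9, 9, 69], array([296.1, 195.9]))]
t [([267, 165, 9, 9, 58], array([271.2, 169.6]))]
```

View pics/m.png

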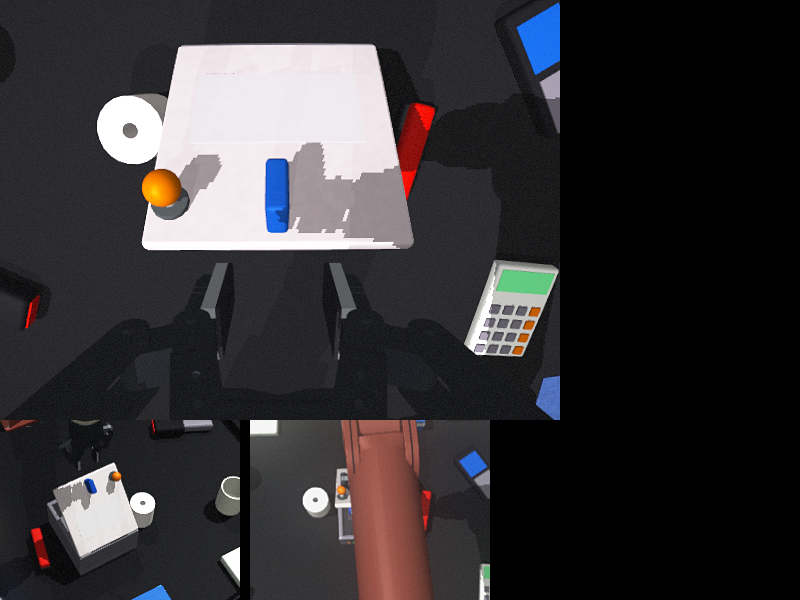

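Run:
```python
from h import *
from scipy.optimize import least_squares
z=np.load("w2.npz"); x=np.load("fit.npy"); M=z["M"]
def pw(P):
    p=(R.from_rotvec(z["rot"]).inv().apply(np.atleast_2d(P)-z["pos"])-M[:3,3])@M[:3,:3]
    u=p[:,:2]*[1,-1]/-p[:,2:];u=u*(1+z["k1"]*(u**2).sum(1,keepdims=True));return u@z["K"][:2,:2]+z["K"][:2,2]
f=lambda P:np.r_[(pw(P)-[161.4,187.3]).ravel()*.6,(proj("s",P)-[296,196]).ravel(),(proj("t",P)-[271.2,169.4]).ravel()]
s=least_squares(f,[.588,.034,.23]); print(s.x,f(s.x).round(1))
for th in (.78,.81,.84):
  X=x.copy();X[3]=th; print(th,lid(X,[[-.16,.072,.012+x[4]]]),pw(lid(X,[[-.19,.089,.012],[-.19,-.089,.012],[-.165,0,.048]])).round(1).tolist())
print(shift({"tcp_rot":z["rot"],"tool_pos":z["pos"]},s.x+[0,0,.032]), np.degrees(-z["rot"][1]*2/np.pi))
```

```text
[0.59134382 0.03492419 0.24043782] [-0.1 -0.2  0.1 -0.2  0.4  0.3]
0.78 [[0.59256157 0.03555161 0.23890011]] [[139.2, 243.2], [414.9, 243.1], [277.0, 181.2]]
0.81 [[0.59673626 0.03566619 0.24149696]] [[136.2, 239.4], [417.8, 239.3], [277.0, 174.5]]
0.84 [[0.60098695 0.03578285 0.24396737]] [[133.2, 235.2], [420.9, 235.1], [276.9, 167.4]]
[ 2.2748692  -7.18730689  3.76459092] 1.579515716150189
```

Scaled: -7.2 cm / 100 = -0.072, 2.2 cm / 100 = 0.022.

Emit:
jog_arm(commands=[[[-0.005,-0.015,0,0],[0,-0.03,0,0],[0.005,-0.045,0,0],[0.015,-0.06,0,0],[0.022,-0.072,0,0],[0.022,-0.072,0.015,0],[0.022,-0.072,0.03,0],[0.022,-0.072,0.038,0],[0.022,-0.072,0.038,0],[0.022,-0.072,0.038,0],[0.022,-0.072,0.038,0],[0.022,-0.072,0.038,0]]], grip=0, grip_force=20)

```text
clock: 9.1
tool_pos: [0.5907, 0.0349, 0.273]
tcp_rot: [-3.141, -0.043, -0.002]
ft_force: [0.3, -1.2, 0.5]
grip_width: -0.0001
grip_force: 0.0
```

Run:
```python
from h import *
from bench import r,viewer
import cv2
s=r.read_state(); F=[]
for i in range(4):
  w=viewer.grab_frame("wrist"); F.append(r.read_state()["ft_force"])
print(np.round(F,2))
print(s["tool_pos"],s["tcp_rot"],shift(s,[.5913,.0349,.2524]))
a=viewer.grab_frame("scene")
o=np.zeros((600,800,3),np.uint8);o[:420,:560]=w["color"];o[420:,:240]=a["color"][140:320,180:420]
cv2.imwrite("pics/w3.png",o)
```

```text
[[ 0.16 -0.51  0.43]
 [-0.3  -0.43  0.12]
 [-0.08  0.06 -0.58]
 [ 0.05 -0.05  0.44]]
[0.59072656 0.03486714 0.2729799 ] [-3.14128840e+00 -4.27415178e-02 -1.61440970e-03] [ 5.52971922e-02 -1.72637092e-03  2.05804760e+00]
```

View pics/w3.png

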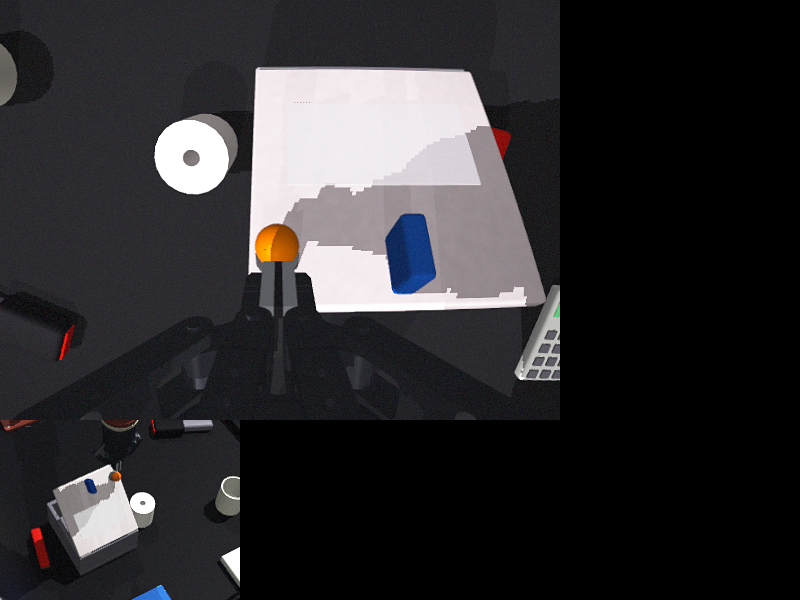

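Scaled: 1.4 cm / 100 = 0.014, 1.3 cm / 100 = 0.013.

Emit:
jog_arm(commands=[[[0,0,0.004,0],[0,0,0.008,0],[0,0,0.011,0],[0,0,0.013,0],[0,0,0.014,0],[0,0,0.014,0],[0,0,0.014,0]]])

```text
clock: 10.05
tool_pos: [0.5905, 0.035, 0.2584]
tcp_rot: [-3.141, -0.043, -0.0]
ft_force: [1.3, -1.5, 0.9]
grip_width: -0.0001
grip_force: 0.0
```

Scaled: 0.1 cm / 100 = 0.001, 0.05 cm / 100 = 0.0005.

Emit:
jog_arm(commands=[[[0,0,0.0005,0],[0,0,0.001,0],[0,0,0.001,0]]])

```text
clock: 10.35
tool_pos: [0.5905, 0.035, 0.2573]
tcp_rot: [-3.141, -0.043, 0.0]
ft_force: [0.5, -0.5, -1.1]
grip_width: -0.0002
grip_force: 0.0
```

Scaled: 0.1 cm / 100 = 0.001, 0.05 cm / 100 = 0.0005.

Emit:
jog_arm(commands=[[[0,0,0.0005,0],[0,0,0.001,0],[0,0,0.001,0]]])

```text
clock: 10.65
tool_pos: [0.5904, 0.035, 0.2562]
tcp_rot: [-3.141, -0.043, 0.0]
ft_force: [0.9, -0.5, 0.2]
grip_width: -0.0
grip_force: 0.0
```

Scaled: 0.1 cm / 100 = 0.001, 0.05 cm / 100 = 0.0005.

Emit:
jog_arm(commands=[[[0,0,0.0005,0],[0,0,0.001,0],[0,0,0.001,0]]])

```text
clock: 10.95
tool_pos: [0.5904, 0.035, 0.2552]
tcp_rot: [-3.141, -0.043, 0.0]
ft_force: [0.1, -0.1, 0.6]
grip_width: -0.0
grip_force: 0.0
```

Scaled: 0.1 cm / 100 = 0.001, 0.05 cm / 100 = 0.0005.

Emit:
jog_arm(commands=[[[0,0,0.0005,0],[0,0,0.001,0],[0,0,0.001,0]]])

```text
clock: 11.25
tool_pos: [0.5904, 0.035, 0.2542]
tcp_rot: [-3.141, -0.043, 0.0]
ft_force: [0.3, 0.7, -0.8]
grip_width: -0.0002
grip_force: 0.0
```

Scaled: 0.1 cm / 100 = 0.001, 0.05 cm / 100 = 0.0005.

Emit:
jog_arm(commands=[[[0,0,0.0005,0],[0,0,0.001,0],[0,0,0.001,0]]])

```text
clock: 11.55
tool_pos: [0.5904, 0.035, 0.2533]
tcp_rot: [-3.141, -0.043, 0.0]
ft_force: [-0.2, -0.2, -0.8]
grip_width: -0.0002
grip_force: 0.0
```

Emit:
jog_arm(commands=[[[0,0,0.0005,0],[0,0,0.001,0],[0,0,0.001,0]]])

```text
clock: 11.85
tool_pos: [0.5904, 0.035, 0.2522]
tcp_rot: [-3.141, -0.043, 0.0]
ft_force: [-0.3, 0.1, 0.4]
grip_width: -0.0
grip_force: 0.0
```

Scaled: 0.1 cm / 100 = 0.001, 0.05 cm / 100 = 0.0005.

Emit:
jog_arm(commands=[[[0,0,0.0005,0],[0,0,0.001,0],[0,0,0.001,0]]])

```text
clock: 12.15
tool_pos: [0.5904, 0.035, 0.2512]
tcp_rot: [-3.141, -0.043, 0.0]
ft_force: [1.0, 0.1, 1.3]
grip_width: -0.0002
grip_force: 0.0
```

Emit:
jog_arm(commands=[[[0,0,0.0005,0],[0,0,0.0005,0],[0,0,0.0005,0]]])

```text
clock: 12.45
tool_pos: [0.5905, 0.035, 0.2508]
tcp_rot: [-3.141, -0.043, 0.0]
ft_force: [-0.2, 0.9, -0.3]
grip_width: -0.0003
grip_force: 0.0
```

Scaled: 0.1 cm / 100 = 0.001, 0.05 cm / 100 = 0.0005.

Emit:
jog_arm(commands=[[[0,0,0.0005,0],[0,0,0.001,0],[0,0,0.001,0]]])

```text
clock: 12.75
tool_pos: [0.5906, 0.0351, 0.2503]
tcp_rot: [3.141, 0.043, 0.001]
ft_force: [-1.2, -1.0, 4.1]
grip_width: 0.0
grip_force: 1.9
```

Run:
```python
from bench import r,viewer
import numpy as np
F=[]
for i in range(6):
  viewer.grab_frame("wrist"); s=r.read_state(); F.append(s["ft_force"])
print(np.round(F,2),np.mean(F,0),s["tool_pos"],s["clock"])
```

```text
[[-1.99 -1.47  4.51]
 [-1.36 -0.24  4.51]
 [-1.26 -0.76  3.71]
 [-1.54 -0.29  4.92]
 [-1.86 -0.44  5.79]
 [-1.97 -0.49  4.74]] [-1.6624432  -0.6155631   4.69587678] [0.59055543 0.03502233 0.25012668] 13.05
```

Emit:
jog_arm(commands=[[[0,0,0,0],[0,0,0,0],[0,0,0,0],[0,0,0,0],[0,0,0,0],[0,0,0,0],[0,0,0,0],[0,0,0,0],[0,0,0,0],[0,0,0,0],[0,0,0,0],[0,0,0,0]]])

```text
clock: 14.25
tool_pos: [0.5906, 0.035, 0.2501]
tcp_rot: [-3.141, -0.043, -0.0]
ft_force: [-1.0, -0.6, 6.4]
grip_width: 0.0001
grip_force: 2.7
```

Run:
```python
from bench import r,viewer
import numpy as np
F=[]
for i in range(6):
  viewer.grab_frame("wrist"); s=r.read_state(); F.append(s["ft_force"])
print(np.mean(F,0),s["tool_pos"],s["clock"])
```

```text
[-1.3285448  -0.14321816  5.2396492 ] [0.59054189 0.0350547  0.2501405 ] 14.55
```

Emit:
jog_arm(commands=[[[0,0,-0.003,0],[0,0,-0.01,0],[0,0,-0.03,0],[0,0,-0.05,0],[0,0,-0.07,0],[-0.02,0,-0.09,0],[-0.05,0,-0.1,0],[-0.05,0,-0.1,0],[-0.05,0,-0.1,0]]])

```text
clock: 15.45
tool_pos: [0.5405, 0.0335, 0.3505]
tcp_rot: [3.141, 0.043, 0.002]
ft_force: [0.8, -0.4, -0.4]
grip_width: 0.0002
grip_force: 0.0
```

Run:
```python
from bench import r,viewer
import cv2
s=r.read_state(); a=viewer.grab_frame("scene"); w=viewer.grab_frame("wrist"); print(s["tool_pos"],s["ft_force"],s["clock"])
h=cv2.cvtColor(a["color"],cv2.COLOR_BGR2HSV); m=cv2.inRange(h,(5,150,80),(20,255,255))
k,_,st,c=cv2.connectedComponentsWithStats(m); print([(st[i].tolist(),c[i].round(1)) for i in range(1,k) if st[i][4]>25])
cv2.imwrite("pics/end.png",a["color"])
```

```text
[0.54048821 0.03346888 0.35050137] [ 0.81565482 -0.44207017 -0.36796339] 15.45
[([292, 192, 9, 9, 69], array([296.1, 196. ]))]
```

View pics/end.png

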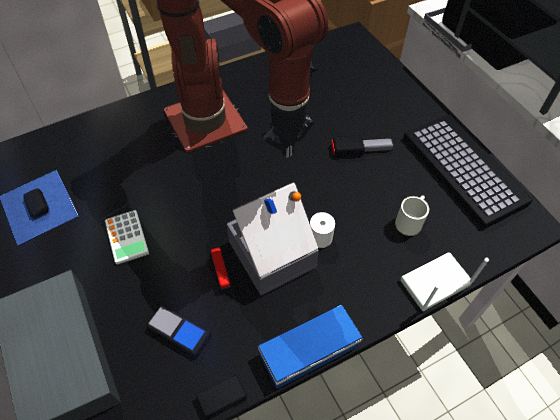

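The lid stands half open and untouched. The bumper is at (296,196), the same spot as before the push, and the things around the printer have not moved.

```bash
python3 -c "
from bench import r
print(r.hand_in())"
```

```text
the job is handed in; nothing more can be done
None
```

The lid was lifted to about 45° and stayed there by itself; it did not give under a steady push of about 5 N on the bumper for nearly 2 s. I left it standing free, nothing else on the counter looked moved, and I handed the job in, though the hand-in returned no verdict.

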